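# Post the worn scraper blade into the blade bank

## Task

One of the three scraper blades standing in the wooden rack is worn out: the rusty one with the red top. Take it out and gently push it down through the slot in the lid of the yellow blade bank until it has gone right through and lies inside the box, feeling for the slot without pressing hard on the bank (keep under 30 N). Leave the two good blades standing in the rack.

Things in the scene. Friction and masses are not known exactly. Their poses are not given: they have to be found in the camera images.
- worn: the worn blade: a flat rigid steel plate, rusty brown with a red-painted top end (top 14 mm), 36 mm wide (its x), 8 mm thick (its y), 100 mm tall (its z, up), about 0.22 kg; origin at the centre of its lower end. It stands upright in one of the rack's three pockets, its top 108 mm above the table
- worn_top (a point): centre of the worn blade's top end, 100 mm above its origin along its z
- good_a: a good blade: same size, bare bright steel with no paint; origin at the centre of its lower end; stands in the rack
- good_b: the other good blade, alike; origin at the centre of its lower end; stands in the rack
- rack: fixed pale wooden rack, 62 mm (its x) by 176 mm (its y) by 45 mm high; origin at the centre of its underside. Three pockets in a row along its y, 55 mm apart (y = -55, 0, +55 mm), each 39.5 mm (x) by 10 mm (y), floor 8 mm above the table, so blades stand 63 mm out of it
- bank: fixed yellow steel blade bank, a closed box 120 mm (its x) by 108 mm (its y), with a flat bare aluminium lid insert (104 by 84 mm), its top 150 mm above the table; origin at the centre of its underside. Only opening: a vertical slot through the insert, 41.5 mm long along the bank's x, 9.5 mm wide along its y, sharp-edged, with guide walls down to 34 mm below the top
- bank_top (a point): centre of the bank's top, 150 mm above its origin: NOT the slot's centre. Along the bank's x the slot is centred, but along the bank's y its centre lies anywhere within 9 mm either side, not measured; find it by feel (or by eye). Pressed, the insert sinks up to 4 mm on its gasket, 1 mm per 6 N, but does not shift sideways.
- bank_flap (a point): point on the bank's axis 68 mm below its top, where a pair of stiff hidden flaps stops the blade with 32 mm standing out and holds it if let go. A steady downward push of about 6 to 10 N on the blade swings them open; they do not spring back. With about 8 to 16 mm left standing out they let go and the blade drops in by itself. Fingertips do not fit the slot; shut, they can push on the blade's top
Things that resemble listed ones, but are neither listed nor needed, are in the scene too. What is shaped like the worn but green, orange or pink is not meant.

How it is judged:
By the outcome, as a careful person would: the job done as asked, in the order asked, and still so for the second after the job is handed in, with the robot touching nothing.
It also fails if it takes over 70 s, if anything falls off the work surface, if the arm or the gripper's body presses on something with over 40 N, if the wrist force passes 120 N, or if a joint passes its speed limit or range.

## Robot

A 6-joint arm with a two-finger parallel gripper is mounted at the origin on the work surface. World frame = base frame: x ahead of the robot, y to its left, z up, the work surface at z = 0. Lengths are in m, angles in rad, forces in N, time in s.
With the tool pointing down it reaches from about 0.35 to 0.975 m from the base axis. Payload 4.9 kg.
Tool frame: the origin (TCP) lies on the centre line of the jaws, within the pads' length; the fingertips stand manip.tip_reach ahead of it and the grasp point (between the pads) is the TCP (manip.tip_reach is the distance from the TCP to the fingertips, in m); z points along the fingers, y is the line along which they close (so a half turn about z gives the same grasp; the last joint's range is limited). The gripper opens to 85 mm and grips with 20 to 120 N. Pads are 22 mm wide; open, the fingers measure 114 mm over their backs; the gripper's body (76 mm by 85 mm) begins 54 mm behind the grasp point. The pads swing forward as they close: fully open they stand 13 mm farther back than shut.
Start: joints at [-1.264, 0.053, 1.613, -0, 1.476, -0.119], TCP at [0.258, -0.569, 0.25] pointing down, gripper open.
Joint ranges: [-3.01, 3.01], [-1.01, 2.22], [0.06, 2.58], [-1.02, 4.17], [0.09, 2.62], [-3.14, 3.14]. Speed limits (rad/s): [2.57, 2.57, 3.14, 3.14, 3.14, 3.14].

## Interface

Orientations are given as a unit quaternion [w, x, y, z].
In Python, from plant import manip gives the robot as it stands. The module is installed in compiled form; this text tells all that it offers.
- The arm moves only by the tool move_arm, never from a script. Its argument "rows" is a list of rows, each a list of 7 numbers: the shift along the tool's x, y, z in cm, then the turn, a rotation vector about the tool's x, y, z in degrees, then the opening, from -1 (shut) to 1 (fully open). In form: [[tx, ty, tz, ax, ay, az, jaw], ...]. A call has 1 to 20 rows; each row shifts and turns the commanded pose from where the row before left it, along the tool's axes as they then stand; what a row does not reach is not made up. A row lasts 1/12 s, in which the tool goes at most 41.7 mm and 7.16 degrees, less where a joint would pass 70% of its speed; a pose out of reach is approached as far as the arm can. A call is refused whole if a number of a shift passes 4.17 or a number of a turn 7.16, either way. A call with a gripper value outside its range is refused whole. The fingers move at their own pace and stop on an object; the grip force is fixed at half the most. Time passes only in rows, so rows that do not move let the fingers close. It gives the time, the measured TCP pose, the force, the opening and the grip force at its end, in the units of the state.
- manip.state(): the state, without advancing time (a new reading comes with each control period).
- manip.grab_frame(name): name is "scene" or "top" or "wrist"; returns a dict with "img" (480x640x3 uint8, blue, green, red), "mtx" (3x3 intrinsics, pixels), "R" (3x3) and "t" (3): a world point X has camera coordinates R X + t. Camera axes: x right, y down, z forward; pixel columns grow to the right and rows downward; lengths in m; the calibration is good to about 2 mm. The wrist camera is an equidistant fisheye: a pixel r from the principal point sees the ray r / f radians off the axis. A picture is of the moment at which its call begins. There is no depth.
- manip.job_done(): hands the job in; it is judged then, once.
The state is a dict: "time": time; "joint_pos": joint angles; "joint_vel": joint speeds; "joint_efforts": joint torques, N m; "tool_pos": TCP position; "tool_rot": TCP orientation; "contact_force": force on the tool from outside, world axes, zero at the start; "ft_torque": the same for the moment, N m; "gripper_width": opening from 0.0 (shut) to 1.0 (fully open); "grasp_force": force on a finger pad.
Only numpy, scipy, OpenCV 4.12 (cv2) and the standard library are available. Lean on these libraries where they do the work, as an engineer would, in place of code of your own. Each camera call takes 0.05 s, during which the arm holds its last target. There are 200 camera calls.

## Working session

There is one attempt and no reset: what is moved stays moved. The work goes in short steps, Python scripts to look and compute and a tool call to move; the robot and the scene stay as the last step left them, time stands still between calls to the robot, and variables do not carry over. Pictures are saved under pics/ and viewed, at most 10 in all, crops included, and the job is handed in when it is done.

Besides the shell and the picture viewer there is one more tool, called after ">>>" by a JSON object that holds its "name" and its "arguments", one argument or row to a line. move_arm: Moves the arm, as the interface text tells. Its arguments: {"type":"object","properties":{"rows":{"type":"array","items":{"type":"array","items":{"type":"number"}}}},"required":["rows"]}

```bash
mkdir -p pics; python3 - <<'E'
from plant import manip
import cv2,numpy as np,pickle
print(manip.state(),manip.tip_reach)
F={n:manip.grab_frame(n) for n in("scene","top")}
pickle.dump(F,open("f.pkl","wb"))
for n in F:
    cv2.imwrite(f"pics/{n}.png",F[n]["img"]); print(n,F[n]["mtx"].tolist(),F[n]["R"].tolist(),F[n]["t"])
E
```

```text
{'time': 0.0, 'joint_pos': array([-1.26401704e+00,  5.33918717e-02,  1.61428068e+00, -4.28629383e-05,
        1.47600411e+00, -1.19006553e-01]), 'joint_vel': array([ 0.00119239,  0.00104975, -0.00113133,  0.000334  ,  0.0002883 ,
        0.00200257]), 'joint_efforts': array([ 7.06800220e-04, -3.93682480e+01, -3.70172954e+01, -7.93992149e-05,
        7.14976384e-03, -7.67471931e-06]), 'tool_pos': array([ 0.25795769, -0.5686451 ,  0.24904923]), 'tool_rot': array([-1.03541240e-03,  9.77422801e-01,  2.11290278e-01, -1.18925243e-04]), 'contact_force': array([ 0.27451664, -0.20129155,  0.61306277]), 'ft_torque': array([-0.02604661,  0.03908623,  0.03354348]), 'grasp_force': 0.0, 'gripper_width': 0.9983348475823245} 0.019
scene [[579.5658030138592, 0.0, 326.41106895120805], [0.0, 579.5658030138592, 237.21835194356754], [0.0, 0.0, 1.0]] [[-0.8087203457427384, 0.5877719753945863, 0.02225999376665159], [0.35920472851038937, 0.5234929390516002, -0.772610578350371], [-0.465771795407926, -0.6168299990304164, -0.6344898635113202]] [ 0.42535208 -0.12220094  1.2459843 ]
top [[548.3164527669278, 0.0, 317.14374755848326], [0.0, 548.3164527669278, 234.45715775772268], [0.0, 0.0, 1.0]] [[-0.022314619374576253, -0.9996981193642467, 0.010282407391061184], [-0.9816679535367212, 0.01996253393606203, -0.18955085396240598], [0.18928836932361578, -0.014323664979310898, -0.9818170633373443]] [0.03758635 0.55256563 0.92750792]
```

View pics/scene.png

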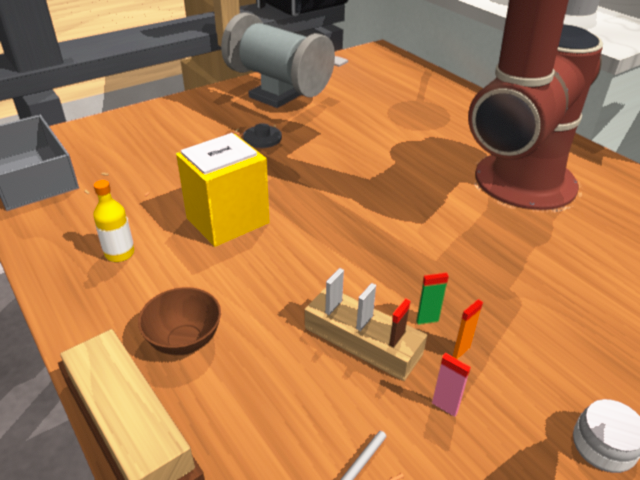

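View pics/top.png

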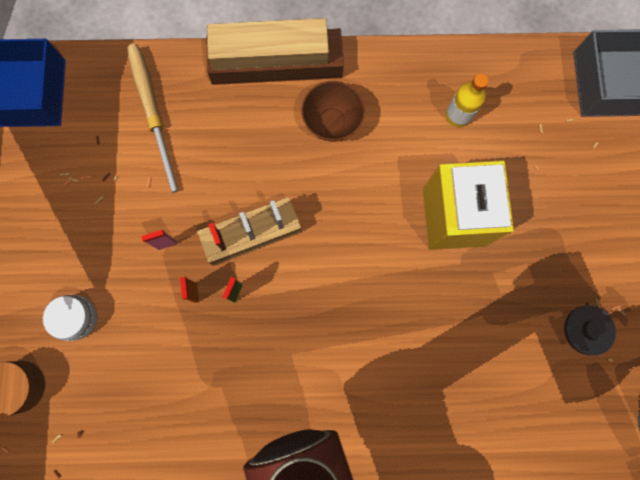

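The blade candidates with red tops, in top-view pixels, are:
- the rack blade at (215,236)
- pink at (158,238)
- orange at (188,288)
- green at (233,288)

Only the one at (215,236) stands in the rack and is brown, so it fits. I'll confirm it in an enlarged crop.

```bash
python3 - <<'E'
import cv2,numpy as np,pickle
F=pickle.load(open("f.pkl","rb"))
t=F["top"]["img"];s=F["scene"]["img"]
z=lambda im,x,y,w,h,k:cv2.resize(im[y:y+h,x:x+w],None,fx=k,fy=k,interpolation=cv2.INTER_CUBIC)
a=z(t,190,190,120,80,3.3333333) # 400x267
b=z(t,420,150,100,100,4) #400x400
c=z(s,300,255,133,130,3)
d=z(s,175,130,100,66,4)
H=np.zeros((600,800,3),np.uint8)
a=z(t,190,190,120,80,3);H[:240,:360]=a
H[240:600,:400]=z(t,420,155,100,90,4)
H[:330,400:800]=z(s,300,255,133,110,3)[:330].copy() if 0 else cv2.resize(s[265:375,300:433],(400,330))
H[330:594,400:800]=d
cv2.imwrite("pics/c1.png",H)
E
```

```text
(no output)
```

View pics/c1.png

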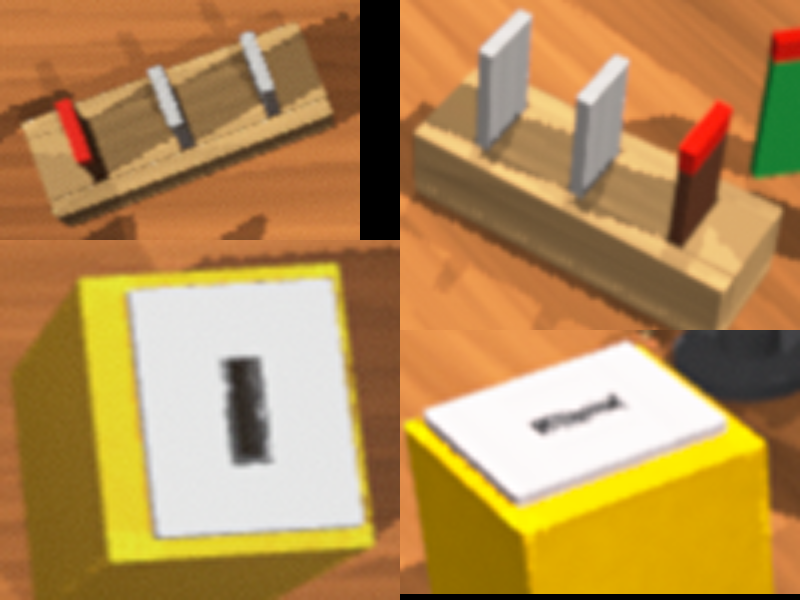

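The crop confirms it: the brown, red-topped blade in the rack is the worn one, at top (215,234) and scene (401,311). The slot shows dark at top (481.5,198) and scene (219.5,151). Next I triangulate.

```bash
python3 - <<'E'
import cv2,numpy as np,pickle
F=pickle.load(open("f.pkl","rb"))
P={n:F[n]["mtx"]@np.c_[F[n]["R"],F[n]["t"]] for n in F}
def plane(n,p,z):
    f=F[n];d=f["R"].T@np.linalg.inv(f["mtx"])@[*p,1];c=-f["R"].T@f["t"];return (c+d*(z-c[2])/d[2])
def tri(a,b):
    X=cv2.triangulatePoints(P["top"],P["scene"],np.float64(a),np.float64(b))[:,0];return X[:3]/X[3]
pts=dict(worn=((215,234),(401.4,311),.108),mid=((245.3,222.3),(367.5,290),.108),third=((275.7,211.3),(335.2,275),.108),slot=((481.5,197.75),(219.5,150.8),.15))
for k,(a,b,z) in pts.items(): print(k,*(v.round(4) for v in(plane("top",a,z),plane("scene",b,z),tri(a,b))))
c=[plane("top",p,.15) for p in((452,168),(503.3,164.8),(511,226.3),(458.8,229.5))]
c2=[plane("scene",p,.15) for p in((181.3,150.5),(232.5,133.3),(256.8,153.8),(205,172.5))]
y=[plane("top",p,.15) for p in((440,165),(505,161.3),(513.3,231.8),(447,235.5))]
for q in(c,c2,y):
    q=np.array(q)[:,:2];print(q.round(4).tolist(),q.mean(0),[np.linalg.norm(q[i]-q[i-1]).round(4) for i in range(4)],
      [np.degrees(np.arctan2(*(q[i]-q[i-1])[::-1])).round(1) for i in range(4)])
for a,b in(((63,101),(84,163)),((150,68),(180,125)),((241,35),(270,92))):
    u,v=[plane("top",(190+p[0]/3,190+p[1]/3),.108) for p in(a,b)];print(np.degrees(np.arctan2(*(u-v)[1::-1])),np.linalg.norm(u-v))
E
```

```text
worn [0.5468 0.1983 0.108 ] [0.5523 0.2066 0.108 ] [0.5475 0.2007 0.1002]
mid [0.566  0.1475 0.108 ] [0.5647 0.1485 0.108 ] [0.5653 0.1481 0.1082]
third [0.584 0.096 0.108] [0.5839 0.0974 0.108 ] [0.5838 0.0965 0.1073]
slot [ 0.5901 -0.2425  0.15  ] [ 0.5887 -0.2412  0.15  ] [ 0.5892 -0.2418  0.1502]
[[0.6416, -0.1977], [0.6455, -0.2831], [0.5415, -0.2866], [0.538, -0.2016]] [ 0.59163793 -0.24224179] [np.float64(0.1037), np.float64(0.0855), np.float64(0.104), np.float64(0.0851)] [np.float64(2.1), np.float64(-87.4), np.float64(-178.1), np.float64(92.4)]
[[0.6438, -0.2794], [0.5394, -0.2833], [0.5393, -0.1958], [0.6416, -0.1925]] [ 0.59104777 -0.23775896] [np.float64(0.087), np.float64(0.1044), np.float64(0.0875), np.float64(0.1023)] [np.float64(-88.6), np.float64(-177.9), np.float64(90.1), np.float64(1.8)]
[[0.6471, -0.1782], [0.6515, -0.2865], [0.5324, -0.2895], [0.5285, -0.1818]] [ 0.58987181 -0.23399316] [np.float64(0.1187), np.float64(0.1083), np.float64(0.1191), np.float64(0.1078)] [np.float64(1.7), np.float64(-87.7), np.float64(-178.5), np.float64(92.1)]
18.90314914798696 0.037692518990276785
27.064051301434667 0.037269191894783504
25.752549209696713 0.037132030293646104
```

```bash
cat > h.py <<'E'
from plant import manip
import numpy as np
from scipy.spatial.transform import Rotation as Ro
def rel(p,th,tilt=None):
    s=manip.state();R=Ro.from_quat(s["tool_rot"],scalar_first=True)
    c,n=np.cos(np.radians(th)),np.sin(np.radians(th))
    T=Ro.from_matrix(np.array([[c,n,0],[n,-c,0],[0,0,-1]]))
    print("t",s["time"],"pos",s["tool_pos"].round(4),"xang",np.degrees(np.arctan2(*R.as_matrix()[1::-1,0])).round(2),"z",R.as_matrix()[:,2].round(4),"w",s["gripper_width"].round(3),"g",round(float(s["grasp_force"]),1),"F",s["contact_force"].round(1))
    print("shift cm",(R.inv().apply(np.array(p)-s["tool_pos"])*100).round(2),"rotvec deg",np.degrees((R.inv()*T).as_rotvec()).round(2))
E
python3 - <<'E'
from h import *
import pickle
rel([.547,.199,.25],19.3)
F=pickle.load(open("f.pkl","rb"))["scene"]
for p in([.258,-.569,.25],[.258,-.569,.40],[0,0,0.1]):
    v=F["mtx"]@(F["R"]@p+F["t"]);print(v[:2]/v[2])
E
```

```text
Traceback (most recent call last):
  File "h.py", line 8, in rel
    print("t",s["time"],"pos",s["tool_pos"].round(4),"xang",np.degrees(np.arctan2(*R.as_matrix()[1::-1,0])).round(2),"z",R.as_matrix()[:,2].round(4),"w",s["gripper_width"].round(3),"g",round(float(s["grasp_force"]),1),"F",s["contact_force"].round(1))
                                                                                                                                                         ^^^^^^^^^^^^^^^^^^^^^^^^
AttributeError: 'float' object has no attribute 'round'
```

```bash
sed -i 's/s\["gripper_width"\].round(3)/round(s["gripper_width"],3)/' h.py
python3 - <<'E'
from h import *
import pickle
rel([.547,.199,.25],19.3)
F=pickle.load(open("f.pkl","rb"))["scene"]
for p in([.258,-.569,.25],[.258,-.569,.40],[0,0,0.1]):
    v=F["mtx"]@(F["R"]@p+F["t"]);print(v[:2]/v[2])
E
```

```text
t 0.1 pos [ 0.258  -0.5687  0.2492] xang 24.4 z [-6.0e-04  1.8e-03 -1.0e+00] w 1.001 g 0.0 F [-0.6  0.5 -0.3]
shift cm [ 5.803e+01 -5.797e+01  4.000e-02] rotvec deg [-0.11 -0.01  5.1 ]
[277.09052536   8.34723929]
[274.83472142 -64.38341306]
[535.96898015 139.46114388]
```

>>> {"name": "move_arm", "arguments": {
  "rows": [
    [0, 0, -4, 0, 0, 1.7, -0.3],
    [0, 0, -4, 0, 0, 1.7, -0.3],
    [0, 0, -4, 0, 0, 1.7, -0.3]
  ]
}}

```text
time: 0.35
tool_pos: [0.2579, -0.5684, 0.3698]
tool_rot: [-0.002, 0.986, 0.167, -0.0]
contact_force: [0.5, -0.4, 1.2]
gripper_width: 0.601
grasp_force: 0.0
```

>>> {"name": "move_arm", "arguments": {
  "rows": [
    [2.63, -3.14, 0, 0, 0, 0, -0.3],
    [2.63, -3.14, 0, 0, 0, 0, -0.3],
    [2.63, -3.14, 0, 0, 0, 0, -0.3],
    [2.63, -3.14, 0, 0, 0, 0, -0.3],
    [2.63, -3.14, 0, 0, 0, 0, -0.3],
    [2.63, -3.14, 0, 0, 0, 0, -0.3],
    [2.63, -3.14, 0, 0, 0, 0, -0.3],
    [2.63, -3.14, 0, 0, 0, 0, -0.3],
    [2.63, -3.14, 0, 0, 0, 0, -0.3],
    [2.63, -3.14, 0, 0, 0, 0, -0.3],
    [2.63, -3.14, 0, 0, 0, 0, -0.3],
    [2.63, -3.14, 0, 0, 0, 0, -0.3],
    [2.63, -3.14, 0, 0, 0, 0, -0.3],
    [2.63, -3.14, 0, 0, 0, 0, -0.3],
    [2.63, -3.14, 0, 0, 0, 0, -0.3],
    [2.63, -3.14, 0, 0, 0, 0, -0.3],
    [2.63, -3.14, 0, 0, 0, 0, -0.3],
    [2.63, -3.14, 0, 0, 0, 0, -0.3],
    [2.63, -3.14, 0, 0, 0, 0, -0.3],
    [2.63, -3.14, 0, 0, 0, 0, -0.3]
  ]
}}

```text
time: 2.02
tool_pos: [0.5471, 0.1996, 0.3697]
tool_rot: [0.0, 0.986, 0.168, -0.0]
contact_force: [0.1, -0.2, 1.2]
gripper_width: 0.35
grasp_force: 0.0
```

>>> {"name": "move_arm", "arguments": {
  "rows": [
    [0, 0, 4, 0, 0, 0, -0.3],
    [0, 0, 4, 0, 0, 0, -0.3],
    [0, 0, 4, 0, 0, 0, -0.3],
    [0, 0, 4, 0, 0, 0, -0.3],
    [0, 0, 0, 0, 0, 0, -0.3],
    [0, 0, 0, 0, 0, 0, -0.3]
  ]
}}

```text
time: 2.52
tool_pos: [0.5452, 0.197, 0.2073]
tool_rot: [0.0, 0.986, 0.168, -0.003]
contact_force: [-0.0, 0.2, 0.5]
gripper_width: 0.345
grasp_force: 0.0
```

```bash
python3 - <<'E'
from h import *
import cv2,pickle
rel([.547,.199,.1],19.3)
f=manip.grab_frame("wrist");pickle.dump(f,open("w.pkl","wb"));cv2.imwrite("pics/w1.png",f["img"])
print(f["mtx"].tolist(),(-f["R"].T@f["t"]).round(3),f["R"].round(3).tolist())
E
```

```text
t 2.5167 pos [0.5452 0.197  0.2073] xang 19.3 z [-0.0067 -0.0015 -1.    ] w 0.345 g 0.0 F [-0.   0.2  0.5]
shift cm [ 0.31 -0.12 10.73] rotvec deg [-0.05  0.39 -0.  ]
[[371.64829954431775, 0.0, 315.9649155356469], [0.0, 371.64829954431775, 244.97858829586517], [0.0, 0.0, 1.0]] [0.617 0.222 0.331] [[0.33, -0.944, -0.002], [-0.901, -0.316, 0.298], [-0.282, -0.097, -0.954]]
```

View pics/w1.png

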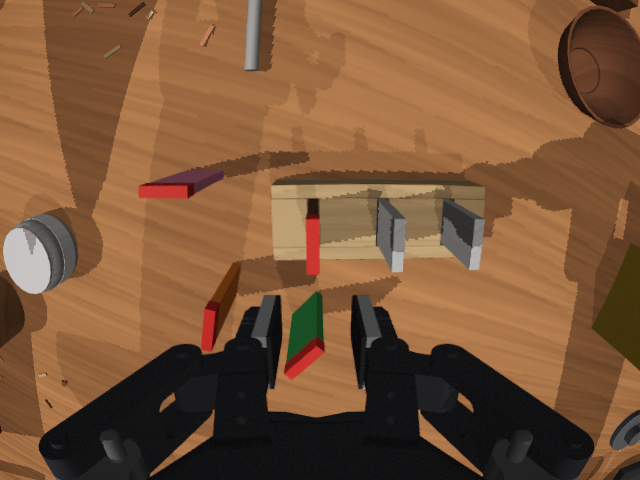

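The wrist view shows the worn blade's red top spanning (307..319, 217..274), parallel to the jaws' pads. The good blades are to its right at (390,240) and (462,240), and the green decoy is near, at (305,340).

```bash
cat >> h.py <<'E'
def fish(f,p,z):
    d=(np.array(p)-f["mtx"][:2,2])/f["mtx"][0,0];r=np.hypot(*d)
    v=np.r_[d/r*np.sin(r),np.cos(r)] if r else np.array([0,0,1.])
    v=f["R"].T@v;c=-f["R"].T@f["t"];return c+v*(z-c[2])/v[2]
E
python3 - <<'E'
from h import *
import cv2,pickle
f=pickle.load(open("w.pkl","rb"));im=f["img"].astype(int)
m=((im[...,2]>140)&(im[...,1]<70)&(im[...,0]<70)).astype(np.uint8)
m[:, :290]=0;m[:,340:]=0;m[285:]=0
ys,xs=np.nonzero(m)
q=cv2.minAreaRect(np.c_[xs,ys].astype(np.float32));print(q)
P=np.array([fish(f,p,.108) for p in cv2.boxPoints(q)]);print(P.round(4).tolist(),P.mean(0))
for i in range(4):
    d=P[i]-P[i-1];print(np.linalg.norm(d),np.degrees(np.arctan2(d[1],d[0])))
E
```

```text
((312.4999694824219, 246.5), (12.999998092651367, 54.99999237060547), 0.0)
[[0.5307, 0.1988, 0.108], [0.5652, 0.2106, 0.108], [0.5678, 0.203, 0.108], [0.5335, 0.1909, 0.108]] [0.54931752 0.20084534 0.108     ]
0.008389141740224903 109.3444825107003
0.03638661357895787 18.816369310914755
0.008005276242178864 -70.72522444179357
0.03637536088230215 -160.57914066952435
```

>>> {"name": "move_arm", "arguments": {
  "rows": [
    [0.2, -0.1, 2.2, 0, 0, 0, -0.3],
    [0.1, -0.1, 2.2, 0, 0, 0, -0.3],
    [0, 0, 2, 0, 0, 0, -0.3],
    [0, 0, 0, 0, 0, 0, -0.3],
    [0, 0, 0, 0, 0, 0, -0.3],
    [0, 0, 0, 0, 0, 0, -0.3]
  ]
}}

```text
time: 3.07
tool_pos: [0.5514, 0.2006, 0.1502]
tool_rot: [-0.0, 0.986, 0.168, 0.003]
contact_force: [0.2, -0.5, 0.0]
gripper_width: 0.352
grasp_force: 0.0
```

```bash
python3 - <<'E'
from h import *
rel([.5488,.2003,.1],19.2)
E
```

```text
t 3.0667 pos [0.5514 0.2006 0.1502] xang 19.29 z [ 0.0056  0.0013 -1.    ] w 0.352 g 0.0 F [ 0.2 -0.5  0. ]
shift cm [-0.29 -0.06  5.02] rotvec deg [ 0.04 -0.33  0.09]
```

>>> {"name": "move_arm", "arguments": {
  "rows": [
    [0, 0, 0, 0, 0, 0, -0.3],
    [0, 0, 0, 0, 0, 0, -0.3],
    [0, 0, 0, 0, 0, 0, -0.3],
    [0, 0, 0, 0, 0, 0, -0.3],
    [0, 0, 0, 0, 0, 0, -0.3],
    [0, 0, 0, 0, 0, 0, -0.3]
  ]
}}

```text
time: 3.57
tool_pos: [0.5492, 0.2002, 0.1464]
tool_rot: [-0.0, 0.986, 0.168, 0.0]
contact_force: [0.1, -0.1, 0.1]
gripper_width: 0.35
grasp_force: 0.0
```

```bash
python3 - <<'E'
from h import *
rel([.5488,.2003,.1],19.2)
E
```

```text
t 3.5667 pos [0.5492 0.2002 0.1464] xang 19.3 z [ 0.  0. -1.] w 0.35 g 0.0 F [ 0.1 -0.1  0.1]
shift cm [-0.04 -0.02  4.64] rotvec deg [-0.  -0.   0.1]
```

>>> {"name": "move_arm", "arguments": {
  "rows": [
    [0, 0, 0.8, 0, 0, 0, -0.3],
    [0, 0, 0.8, 0, 0, 0, -0.3],
    [0, 0, 0.8, 0, 0, 0, -0.3],
    [0, 0, 0.8, 0, 0, 0, -0.3],
    [0, 0, 0.8, 0, 0, 0, -0.3],
    [0, 0, 0.6, 0, 0, 0, -0.3],
    [0, 0, 0, 0, 0, 0, -0.3],
    [0, 0, 0, 0, 0, 0, -0.3],
    [0, 0, 0, 0, 0, 0, -1],
    [0, 0, 0, 0, 0, 0, -1],
    [0, 0, 0, 0, 0, 0, -1],
    [0, 0, 0, 0, 0, 0, -1],
    [0, 0, 0, 0, 0, 0, -1],
    [0, 0, 0, 0, 0, 0, -1],
    [0, 0, 0, 0, 0, 0, -1],
    [0, 0, 0, 0, 0, 0, -1]
  ]
}}

```text
time: 4.9
tool_pos: [0.5498, 0.2004, 0.1011]
tool_rot: [-0.0, 0.986, 0.168, 0.001]
contact_force: [-0.2, 0.8, 4.1]
gripper_width: 0.077
grasp_force: 60.1
```

```bash
python3 - <<'E'
from h import *
rel([.5488,.2003,.1],19.2)
E
```

```text
t 4.9 pos [0.5498 0.2004 0.1011] xang 19.29 z [ 1.5e-03  5.0e-04 -1.0e+00] w 0.077 g 60.1 F [-0.2  0.8  4.1]
shift cm [-0.1  -0.02  0.11] rotvec deg [ 0.   -0.09  0.09]
```

>>> {"name": "move_arm", "arguments": {
  "rows": [
    [0, 0, -0.5, 0, 0, 0, -1],
    [0, 0, -0.8, 0, 0, 0, -1],
    [0, 0, -1, 0, 0, 0, -1],
    [0, 0, -1, 0, 0, 0, -1],
    [0, 0, -1, 0, 0, 0, -1],
    [0, 0, -2, 0, 0, 0, -1],
    [0, 0, -3, 0, 0, 0, -1],
    [0, 0, -3, 0, 0, 0, -1],
    [0, 0, -3, 0, 0, 0, -1],
    [0, 0, -3, 0, 0, 0, -1],
    [0, 0, -2, 0, 0, 0, -1],
    [0, 0, -1, 0, 0, 0, -1],
    [0, 0, 0, 0, 0, 0, -1],
    [0, 0, 0, 0, 0, 0, -1],
    [0, 0, 0, 0, 0, 0, -1],
    [0, 0, 0, 0, 0, 0, -1]
  ]
}}

```text
time: 6.23
tool_pos: [0.5483, 0.2, 0.3105]
tool_rot: [0.0, 0.986, 0.168, -0.002]
contact_force: [-1.0, 0.2, -3.3]
gripper_width: 0.084
grasp_force: 59.2
```

```bash
python3 - <<'E'
from h import *
rel([.5895,-.242,.29],2)
E
```

```text
t 6.2333 pos [0.5483 0.2    0.3105] xang 19.3 z [-0.0044 -0.001  -1.    ] w 0.084 g 59.2 F [-1.   0.2 -3.3]
shift cm [-10.71  43.08   2.08] rotvec deg [1.00e-02 2.60e-01 1.73e+01]
```

>>> {"name": "move_arm", "arguments": {
  "rows": [
    [0, 0, 0, 0, 0, 5.77, -1],
    [0, 0, 0, 0, 0, 5.77, -1],
    [0, 0, 0, 0, 0, 5.77, -1],
    [0.1, 1.5, 0, 0, 0, 0, -1],
    [0.2, 2.5, 0, 0, 0, 0, -1],
    [0.2, 3.5, 0, 0, 0, 0, -1],
    [0.2, 3.5, 0, 0, 0, 0, -1],
    [0.2, 3.5, 0, 0, 0, 0, -1],
    [0.2, 3.5, 0, 0, 0, 0, -1],
    [0.2, 3.5, 0, 0, 0, 0, -1],
    [0.2, 3.5, 0, 0, 0, 0, -1],
    [0.2, 3.5, 0, 0, 0, 0, -1],
    [0.2, 3.5, 0, 0, 0, 0, -1],
    [0.2, 3.5, 0, 0, 0, 0, -1],
    [0.2, 3.5, 0, 0, 0, 0, -1],
    [0.2, 3, 0, 0, 0, 0, -1],
    [0, 1.8, 0, 0, 0, 0, -1],
    [0, 0, 0, 0, 0, 0, -1],
    [0, 0, 0, 0, 0, 0, -1],
    [0, 0, 0, 0, 0, 0, -1]
  ]
}}

```text
time: 7.9
tool_pos: [0.5892, -0.2356, 0.3123]
tool_rot: [-0.001, 1.0, 0.018, -0.001]
contact_force: [-0.4, -0.6, -2.7]
gripper_width: 0.082
grasp_force: 59.2
```

>>> {"name": "move_arm", "arguments": {
  "rows": [
    [0, 0, 0, 0, 0, 0, -1],
    [0, 0, 0, 0, 0, 0, -1],
    [0, 0, 0, 0, 0, 0, -1],
    [0, 0, 0, 0, 0, 0, -1],
    [0, 0, 0, 0, 0, 0, -1],
    [0, 0, 0, 0, 0, 0, -1]
  ]
}}

```text
time: 8.4
tool_pos: [0.5895, -0.2363, 0.3134]
tool_rot: [0.0, 1.0, 0.018, 0.0]
contact_force: [0.1, -0.8, -2.8]
gripper_width: 0.079
grasp_force: 59.2
```

```bash
python3 - <<'E'
from h import *
import cv2,pickle
rel([.5895,-.242,.25],2)
f=manip.grab_frame("wrist");pickle.dump(f,open("w2.pkl","wb"));cv2.imwrite("pics/w2.png",f["img"])
E
```

```text
t 8.4 pos [ 0.5895 -0.2363  0.3134] xang 2.01 z [ 2.e-04 -1.e-04 -1.e+00] w 0.079 g 59.2 F [ 0.1 -0.8 -2.8]
shift cm [-0.02  0.57  6.34] rotvec deg [ 0.   -0.01  0.01]
```

View pics/w2.png

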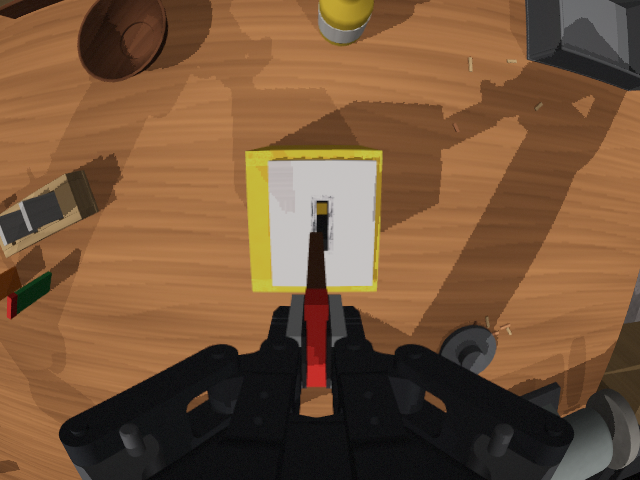

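```bash
python3 - <<'E'
import cv2,pickle
f=pickle.load(open("w2.pkl","rb"));im=f["img"]
cv2.imwrite("pics/w2c.png",cv2.resize(im[145:300,240:390],None,fx=3.8,fy=3.8,interpolation=cv2.INTER_CUBIC))
E
```

```text
(no output)
```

View pics/w2c.png

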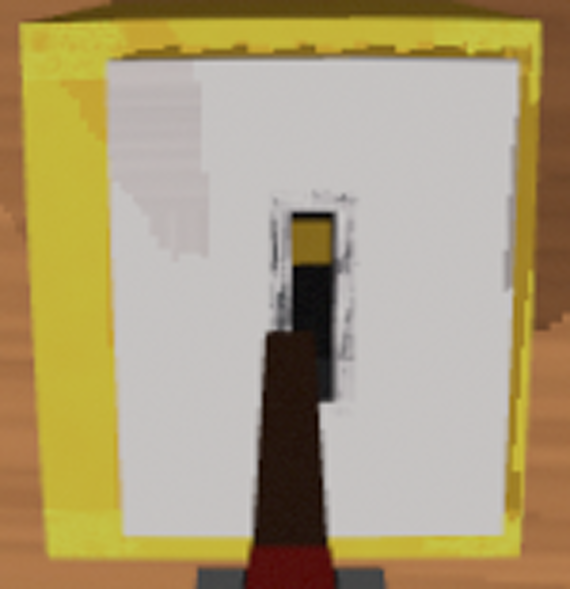

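Slot in the full image: left edge 316.6, right edge 328.4 (at the top end), rows 201 to 250.5. The blade's lower end is at (310..322.9, 232).

```bash
python3 - <<'E'
from h import *
import pickle
f=pickle.load(open("w2.pkl","rb"))
g=lambda x,y,z:fish(f,(240+x/3.8,145+y/3.8),z)
a,b,c=g(291,213,.15),g(336,213,.15),g(333,401,.15)
print("slot",a,b,c,"len",np.linalg.norm(b-c),"wid",np.linalg.norm(a-b),"ang",np.degrees(np.arctan2(*(b-c)[1::-1])))
d=(b-c)/np.linalg.norm(b-c);print("centre",(a+b)/2-d*.02075, (b+c)/2)
ins=[g(*p,.15) for p in((107,60),(519,62),(504,534),(123,535))]
for i in range(4):
    q=ins[i]-ins[i-1];print(np.linalg.norm(q),np.degrees(np.arctan2(q[1],q[0])))
l,r=g(266,332,.221),g(315,330,.221);print("blade +x edge",l,r,np.linalg.norm(l-r),"ctr",(l+r)/2-np.array([.018,0,0]))
s=manip.state()["tool_pos"];print(s)
E
```

```text
slot [ 0.61313061 -0.23565916  0.15      ] [ 0.61346714 -0.24494004  0.15      ] [ 0.57275124 -0.24606641  0.15      ] len 0.04073147792147828 wid 0.00928698695555194 ang 1.5846284637551975
centre [ 0.59255681 -0.24087341  0.15      ] [ 0.59310919 -0.24550323  0.15      ]
0.10404561060055931 2.066078313720383
0.08393774804985525 -88.1387215899223
0.10371652348603788 -177.46738735562087
0.08478172675828918 92.08803934238506
blade +x edge [ 0.60661227 -0.2318485   0.221     ] [ 0.60721193 -0.23960475  0.221     ] 0.0077793936156608555 ctr [ 0.5889121  -0.23572663  0.221     ]
[ 0.58945327 -0.23645737  0.31340359]
```

>>> {"name": "move_arm", "arguments": {
  "rows": [
    [0.14, 0.25, 1, 0, 0, 0, -1],
    [0.14, 0.26, 1.5, 0, 0, 0, -1],
    [0, 0, 1.5, 0, 0, 0, -1],
    [0, 0, 1.2, 0, 0, 0, -1],
    [0, 0, 0.7, 0, 0, 0, -1],
    [0, 0, 0, 0, 0, 0, -1],
    [0, 0, 0, 0, 0, 0, -1],
    [0, 0, 0, 0, 0, 0, -1],
    [0, 0, 0, 0, 0, 0, -1],
    [0, 0, 0, 0, 0, 0, -1],
    [0, 0, 0, 0, 0, 0, -1]
  ]
}}

```text
time: 9.37
tool_pos: [0.5927, -0.2418, 0.2553]
tool_rot: [0.0, 1.0, 0.017, 0.001]
contact_force: [-0.4, 0.7, -2.4]
gripper_width: 0.078
grasp_force: 59.2
```

```bash
python3 - <<'E'
from h import *
import cv2,pickle
rel([.5925,-.2413,.25],2)
f=manip.grab_frame("wrist");pickle.dump(f,open("w3.pkl","wb"))
cv2.imwrite("pics/w3.png",cv2.resize(f["img"][190:310,250:390],None,fx=5,fy=5,interpolation=cv2.INTER_CUBIC))
E
```

```text
t 9.3667 pos [ 0.5927 -0.2418  0.2553] xang 1.99 z [ 1.3e-03 -8.0e-04 -1.0e+00] w 0.078 g 59.2 F [-0.4  0.7 -2.4]
shift cm [-0.02 -0.05  0.53] rotvec deg [ 0.05 -0.08 -0.01]
```

View pics/w3.png

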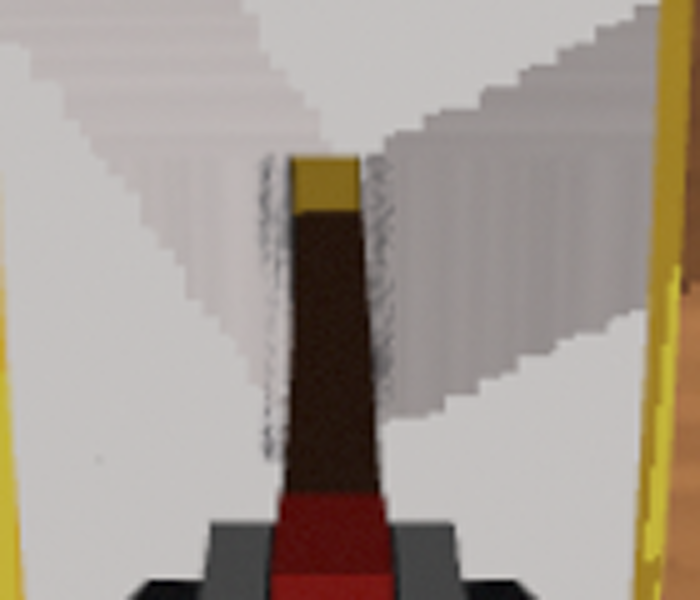

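The blade's lower edge is at crop (293..362, 211), almost centred over the slot, whose far end is at crop (291..360, 156).

```bash
python3 - <<'E'
from h import *
import pickle
f=pickle.load(open("w3.pkl","rb"))
g=lambda x,y,z:fish(f,(250+x/5,190+y/5),z)
a,b=g(291,156,.15),g(360,156,.15);l,r=g(293,211,.163),g(362,211,.163)
print(a,b,l,r,np.linalg.norm(a-b),np.linalg.norm(l-r))
print("slot far-end mid",(a+b)/2,"blade",(l+r)/2)
rel([.5925,-.2413,.25],2)
E
```

```text
[ 0.61382297 -0.23588575  0.15      ] [ 0.61412244 -0.24462486  0.15      ] [ 0.61009207 -0.23649598  0.163     ] [ 0.61037739 -0.24480523  0.163     ] 0.008744240765725338 0.0083141459863315
slot far-end mid [ 0.61397271 -0.2402553   0.15      ] blade [ 0.61023473 -0.2406506   0.163     ]
t 9.4167 pos [ 0.5926 -0.2417  0.2551] xang 1.99 z [ 1.1e-03 -6.0e-04 -1.0e+00] w 0.082 g 59.2 F [ 0.7 -0.3 -2.8]
shift cm [-0.01 -0.04  0.51] rotvec deg [ 0.03 -0.06 -0.01]
```

>>> {"name": "move_arm", "arguments": {
  "rows": [
    [0.08, -0.02, 0.2, 0, 0, 0, -1],
    [0, 0, 0.3, 0, 0, 0, -1],
    [0, 0, 0.3, 0, 0, 0, -1],
    [0, 0, 0.2, 0, 0, 0, -1],
    [0, 0, 0, 0, 0, 0, -1],
    [0, 0, 0, 0, 0, 0, -1],
    [0, 0, 0, 0, 0, 0, -1],
    [0, 0, 0, 0, 0, 0, -1],
    [0, 0, 0, 0, 0, 0, -1]
  ]
}}

```text
time: 10.17
tool_pos: [0.5933, -0.2415, 0.2445]
tool_rot: [0.0, 1.0, 0.017, 0.0]
contact_force: [0.5, 0.2, -2.1]
gripper_width: 0.08
grasp_force: 59.2
```

>>> {"name": "move_arm", "arguments": {
  "rows": [
    [0, 0, 0.1, 0, 0, 0, -1],
    [0, 0, 0.1, 0, 0, 0, -1],
    [0, 0, 0.1, 0, 0, 0, -1],
    [0, 0, 0.1, 0, 0, 0, -1],
    [0, 0, 0, 0, 0, 0, -1],
    [0, 0, 0, 0, 0, 0, -1]
  ]
}}

```text
time: 10.67
tool_pos: [0.5931, -0.2414, 0.2401]
tool_rot: [-0.0, 1.0, 0.017, -0.0]
contact_force: [0.3, 0.2, -2.5]
gripper_width: 0.081
grasp_force: 59.2
```

>>> {"name": "move_arm", "arguments": {
  "rows": [
    [0, 0, 0.1, 0, 0, 0, -1],
    [0, 0, 0.1, 0, 0, 0, -1],
    [0, 0, 0.1, 0, 0, 0, -1],
    [0, 0, 0.1, 0, 0, 0, -1],
    [0, 0, 0, 0, 0, 0, -1],
    [0, 0, 0, 0, 0, 0, -1]
  ]
}}

```text
time: 11.17
tool_pos: [0.5931, -0.2414, 0.2362]
tool_rot: [-0.0, 1.0, 0.017, -0.0]
contact_force: [0.1, -0.1, -2.4]
gripper_width: 0.082
grasp_force: 59.2
```

>>> {"name": "move_arm", "arguments": {
  "rows": [
    [0, 0, 0.1, 0, 0, 0, -1],
    [0, 0, 0.1, 0, 0, 0, -1],
    [0, 0, 0.1, 0, 0, 0, -1],
    [0, 0, 0.1, 0, 0, 0, -1],
    [0, 0, 0, 0, 0, 0, -1]
  ]
}}

```text
time: 11.58
tool_pos: [0.593, -0.2413, 0.2319]
tool_rot: [-0.0, 1.0, 0.017, -0.0]
contact_force: [0.2, -0.2, -2.8]
gripper_width: 0.082
grasp_force: 59.2
```

>>> {"name": "move_arm", "arguments": {
  "rows": [
    [0, 0, 0.2, 0, 0, 0, -1],
    [0, 0, 0.2, 0, 0, 0, -1],
    [0, 0, 0.2, 0, 0, 0, -1],
    [0, 0, 0.2, 0, 0, 0, -1],
    [0, 0, 0.2, 0, 0, 0, -1],
    [0, 0, 0.2, 0, 0, 0, -1],
    [0, 0, 0.2, 0, 0, 0, -1],
    [0, 0, 0.2, 0, 0, 0, -1],
    [0, 0, 0.2, 0, 0, 0, -1],
    [0, 0, 0.2, 0, 0, 0, -1]
  ]
}}

```text
time: 12.42
tool_pos: [0.5932, -0.2414, 0.2121]
tool_rot: [0.0, 1.0, 0.017, 0.0]
contact_force: [-0.1, -0.0, -2.3]
gripper_width: 0.082
grasp_force: 59.2
```

>>> {"name": "move_arm", "arguments": {
  "rows": [
    [0, 0, 0.2, 0, 0, 0, -1],
    [0, 0, 0.2, 0, 0, 0, -1],
    [0, 0, 0.2, 0, 0, 0, -1],
    [0, 0, 0.2, 0, 0, 0, -1],
    [0, 0, 0.2, 0, 0, 0, -1],
    [0, 0, 0.2, 0, 0, 0, -1],
    [0, 0, 0.2, 0, 0, 0, -1],
    [0, 0, 0.2, 0, 0, 0, -1],
    [0, 0, 0.2, 0, 0, 0, -1],
    [0, 0, 0.2, 0, 0, 0, -1],
    [0, 0, 0.2, 0, 0, 0, -1],
    [0, 0, 0.2, 0, 0, 0, -1],
    [0, 0, 0.2, 0, 0, 0, -1],
    [0, 0, 0.2, 0, 0, 0, -1],
    [0, 0, 0.2, 0, 0, 0, -1],
    [0, 0, 0, 0, 0, 0, -1],
    [0, 0, 0, 0, 0, 0, -1]
  ]
}}

```text
time: 13.83
tool_pos: [0.5931, -0.2414, 0.1821]
tool_rot: [-0.0, 1.0, 0.017, -0.0]
contact_force: [-0.8, 0.7, -1.8]
gripper_width: 0.083
grasp_force: 59.2
```

Now on toward the flaps at about TCP 0.174, in 1 mm rows.

>>> {"name": "move_arm", "arguments": {
  "rows": [
    [0, 0, 0.1, 0, 0, 0, -1],
    [0, 0, 0.1, 0, 0, 0, -1],
    [0, 0, 0.1, 0, 0, 0, -1],
    [0, 0, 0.1, 0, 0, 0, -1],
    [0, 0, 0.1, 0, 0, 0, -1],
    [0, 0, 0.1, 0, 0, 0, -1],
    [0, 0, 0.1, 0, 0, 0, -1],
    [0, 0, 0, 0, 0, 0, -1],
    [0, 0, 0, 0, 0, 0, -1]
  ]
}}

```text
time: 14.58
tool_pos: [0.5932, -0.2414, 0.1753]
tool_rot: [-0.0, 1.0, 0.017, -0.0]
contact_force: [0.3, 0.6, -2.9]
gripper_width: 0.083
grasp_force: 59.5
```

>>> {"name": "move_arm", "arguments": {
  "rows": [
    [0, 0, 0.1, 0, 0, 0, -1],
    [0, 0, 0, 0, 0, 0, -1],
    [0, 0, 0, 0, 0, 0, -1]
  ]
}}

```text
time: 14.83
tool_pos: [0.5935, -0.2416, 0.1751]
tool_rot: [0.0, 1.0, 0.017, 0.0]
contact_force: [-0.5, 0.7, 0.8]
gripper_width: 0.082
grasp_force: 59.7
```

>>> {"name": "move_arm", "arguments": {
  "rows": [
    [0, 0, 0.05, 0, 0, 0, -1],
    [0, 0, 0.05, 0, 0, 0, -1],
    [0, 0, 0, 0, 0, 0, -1],
    [0, 0, 0, 0, 0, 0, -1]
  ]
}}

```text
time: 15.17
tool_pos: [0.5937, -0.2417, 0.175]
tool_rot: [0.0, 1.0, 0.017, 0.001]
contact_force: [-2.8, 1.0, 5.2]
gripper_width: 0.078
grasp_force: 60.6
```

>>> {"name": "move_arm", "arguments": {
  "rows": [
    [0, 0, 0.05, 0, 0, 0, -1],
    [0, 0, 0.05, 0, 0, 0, -1],
    [0, 0, 0, 0, 0, 0, -1],
    [0, 0, 0, 0, 0, 0, -1]
  ]
}}

```text
time: 15.5
tool_pos: [0.5939, -0.2417, 0.1747]
tool_rot: [0.001, 1.0, 0.017, 0.001]
contact_force: [-2.4, 1.0, 7.8]
gripper_width: 0.078
grasp_force: 60.8
```

>>> {"name": "move_arm", "arguments": {
  "rows": [
    [0, 0, -0.2, 0, 0, 0, -1],
    [0, 0, 0, 0, 0, 0, -0.3],
    [0, 0, 0, 0, 0, 0, -0.3],
    [0, 0, 0, 0, 0, 0, -0.3],
    [0, 0, 0, 0, 0, 0, -0.3],
    [0, 0, -0.6, 0, 0, 0, -0.3],
    [0, 0, -1, 0, 0, 0, -0.3],
    [0, 0, -1, 0, 0, 0, -0.3],
    [0, 0, -1, 0, 0, 0, -0.3],
    [0, 0, -0.6, 0, 0, 0, -0.3],
    [0, 0, 0, 0, 0, 0, -1],
    [0, 0, 0, 0, 0, 0, -1],
    [0, 0, 0, 0, 0, 0, -1],
    [0, 0, 0, 0, 0, 0, -1],
    [0, 0, 0, 0, 0, 0, -1],
    [0, 0, 0, 0, 0, 0, -1]
  ]
}}

```text
time: 16.83
tool_pos: [0.5929, -0.2413, 0.2156]
tool_rot: [-0.0, 1.0, 0.017, -0.0]
contact_force: [0.1, 0.6, 0.1]
gripper_width: -0.0
grasp_force: 0.0
```

```bash
python3 - <<'E'
from h import *
import cv2
rel([.593,-.2413,.2],2)
a=manip.grab_frame("wrist")["img"];b=manip.grab_frame("scene")["img"]
cv2.imwrite("pics/m1.png",np.hstack([cv2.resize(a[150:350,230:430],(400,400)),cv2.resize(b[60:240,130:310],(400,400))]))
E
```

```text
t 16.8333 pos [ 0.5929 -0.2413  0.2156] xang 1.99 z [-1.e-03  5.e-04 -1.e+00] w -0.0 g 0.0 F [0.1 0.6 0.1]
shift cm [0.01 0.01 1.56] rotvec deg [-0.03  0.06 -0.01]
```

View pics/m1.png

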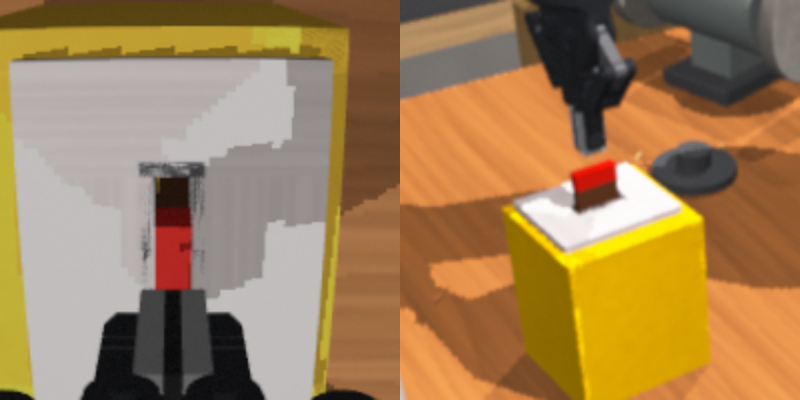

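The blade stands in the slot with its red top out, and the shut fingers are right above it. I'll push down now.

>>> {"name": "move_arm", "arguments": {
  "rows": [
    [0, 0, 0.4, 0, 0, 0, -1],
    [0, 0, 0.4, 0, 0, 0, -1],
    [0, 0, 0.3, 0, 0, 0, -1],
    [0, 0, 0.1, 0, 0, 0, -1],
    [0, 0, 0.1, 0, 0, 0, -1],
    [0, 0, 0.1, 0, 0, 0, -1],
    [0, 0, 0.1, 0, 0, 0, -1],
    [0, 0, 0, 0, 0, 0, -1],
    [0, 0, 0, 0, 0, 0, -1]
  ]
}}

```text
time: 17.68
tool_pos: [0.5932, -0.2414, 0.2014]
tool_rot: [0.0, 1.0, 0.017, 0.0]
contact_force: [-0.0, 0.4, 0.3]
gripper_width: 0.004
grasp_force: 0.0
```

>>> {"name": "move_arm", "arguments": {
  "rows": [
    [0, 0, 0.1, 0, 0, 0, -1],
    [0, 0, 0, 0, 0, 0, -1],
    [0, 0, 0, 0, 0, 0, -1]
  ]
}}

```text
time: 17.93
tool_pos: [0.5934, -0.2415, 0.2007]
tool_rot: [0.0, 1.0, 0.017, 0.0]
contact_force: [0.5, 0.6, 1.7]
gripper_width: 0.004
grasp_force: 0.6
```

>>> {"name": "move_arm", "arguments": {
  "rows": [
    [0, 0, 0.1, 0, 0, 0, -1],
    [0, 0, 0.1, 0, 0, 0, -1],
    [0, 0, 0, 0, 0, 0, -1],
    [0, 0, 0, 0, 0, 0, -1],
    [0, 0, 0, 0, 0, 0, -1]
  ]
}}

```text
time: 18.35
tool_pos: [0.5941, -0.2418, 0.2005]
tool_rot: [0.001, 1.0, 0.017, 0.001]
contact_force: [-0.2, 0.8, 6.5]
gripper_width: -0.006
grasp_force: 3.1
```

>>> {"name": "move_arm", "arguments": {
  "rows": [
    [0, 0, 0.1, 0, 0, 0, -1],
    [0, 0, 0, 0, 0, 0, -1],
    [0, 0, 0, 0, 0, 0, -1],
    [0, 0, 0, 0, 0, 0, -1]
  ]
}}

```text
time: 18.68
tool_pos: [0.5944, -0.2419, 0.2001]
tool_rot: [0.001, 1.0, 0.017, 0.002]
contact_force: [-0.2, 0.5, 7.5]
gripper_width: -0.003
grasp_force: 3.9
```

>>> {"name": "move_arm", "arguments": {
  "rows": [
    [0, 0, 0.05, 0, 0, 0, -1],
    [0, 0, 0.05, 0, 0, 0, -1],
    [0, 0, 0, 0, 0, 0, -1],
    [0, 0, 0.05, 0, 0, 0, -1],
    [0, 0, 0.05, 0, 0, 0, -1],
    [0, 0, 0, 0, 0, 0, -1]
  ]
}}

```text
time: 19.18
tool_pos: [0.5948, -0.242, 0.1991]
tool_rot: [0.001, 1.0, 0.017, 0.003]
contact_force: [-0.3, 0.7, 9.7]
gripper_width: 0.001
grasp_force: 4.9
```

>>> {"name": "move_arm", "arguments": {
  "rows": [
    [0, 0, 0.05, 0, 0, 0, -1],
    [0, 0, 0.05, 0, 0, 0, -1],
    [0, 0, 0, 0, 0, 0, -1],
    [0, 0, 0.05, 0, 0, 0, -1],
    [0, 0, 0.05, 0, 0, 0, -1],
    [0, 0, 0, 0, 0, 0, -1]
  ]
}}

```text
time: 19.68
tool_pos: [0.595, -0.242, 0.1972]
tool_rot: [0.001, 1.0, 0.017, 0.003]
contact_force: [0.0, 0.6, 9.4]
gripper_width: 0.002
grasp_force: 5.2
```

>>> {"name": "move_arm", "arguments": {
  "rows": [
    [0, 0, 0.1, 0, 0, 0, -1],
    [0, 0, 0.1, 0, 0, 0, -1],
    [0, 0, 0.1, 0, 0, 0, -1],
    [0, 0, 0.1, 0, 0, 0, -1],
    [0, 0, 0.1, 0, 0, 0, -1],
    [0, 0, 0, 0, 0, 0, -1]
  ]
}}

```text
time: 20.18
tool_pos: [0.5945, -0.242, 0.1912]
tool_rot: [0.001, 1.0, 0.017, 0.002]
contact_force: [-0.1, 0.3, 6.6]
gripper_width: -0.002
grasp_force: 3.7
```

>>> {"name": "move_arm", "arguments": {
  "rows": [
    [0, 0, 0.1, 0, 0, 0, -1],
    [0, 0, 0.1, 0, 0, 0, -1],
    [0, 0, 0.1, 0, 0, 0, -1],
    [0, 0, 0.1, 0, 0, 0, -1],
    [0, 0, 0.1, 0, 0, 0, -1],
    [0, 0, 0, 0, 0, 0, -1],
    [0, 0, 0, 0, 0, 0, -1]
  ]
}}

```text
time: 20.77
tool_pos: [0.5935, -0.2416, 0.184]
tool_rot: [0.0, 1.0, 0.017, 0.001]
contact_force: [0.4, -0.4, 4.1]
gripper_width: 0.001
grasp_force: 2.0
```

>>> {"name": "move_arm", "arguments": {
  "rows": [
    [0, 0, 0.1, 0, 0, 0, -1],
    [0, 0, 0.1, 0, 0, 0, -1],
    [0, 0, 0.1, 0, 0, 0, -1],
    [0, 0, 0.1, 0, 0, 0, -1],
    [0, 0, 0, 0, 0, 0, -1],
    [0, 0, 0, 0, 0, 0, -1]
  ]
}}

```text
time: 21.27
tool_pos: [0.5925, -0.2411, 0.178]
tool_rot: [-0.001, 1.0, 0.017, -0.001]
contact_force: [-0.2, -0.2, -0.1]
gripper_width: 0.001
grasp_force: 0.0
```

```bash
python3 - <<'E'
from h import *
import cv2
rel([.593,-.2413,.2],2)
a=manip.grab_frame("wrist")["img"];b=manip.grab_frame("scene")["img"]
for im in(a[170:290,290:360],b[120:190,190:260]):
    i=im.astype(int);print(((i[...,2]>100)&(i[...,1]<60)&(i[...,0]<60)).sum())
E
```

```text
t 21.2667 pos [ 0.5925 -0.2411  0.178 ] xang 1.99 z [-0.002   0.0011 -1.    ] w 0.001 g 0.0 F [-0.2 -0.2 -0.1]
shift cm [ 0.04  0.02 -2.2 ] rotvec deg [-0.07  0.11 -0.01]
380
0
```

The contact force has dropped to zero. I'll retreat and check.

>>> {"name": "move_arm", "arguments": {
  "rows": [
    [0, 0, -1, 0, 0, 0, -1],
    [0, 0, -2, 0, 0, 0, -1],
    [0, 0, -3, 0, 0, 0, -1],
    [0, 0, -3, 0, 0, 0, -1],
    [0, 0, -3, 0, 0, 0, -1],
    [0, 0, -1, 0, 0, 0, -1],
    [0, 0, 0, 0, 0, 0, -1],
    [0, 0, 0, 0, 0, 0, -1],
    [0, 0, 0, 0, 0, 0, -1],
    [0, 0, 0, 0, 0, 0, -1],
    [0, 0, 0, 0, 0, 0, -1],
    [0, 0, 0, 0, 0, 0, -1]
  ]
}}

```text
time: 22.37
tool_pos: [0.5927, -0.2412, 0.3075]
tool_rot: [-0.001, 1.0, 0.017, -0.001]
contact_force: [-1.4, 0.1, 0.3]
gripper_width: -0.001
grasp_force: 0.0
```

```bash
python3 - <<'E'
from h import *
import cv2
rel([.593,-.2413,.2],2)
a=manip.grab_frame("wrist")["img"];b=manip.grab_frame("scene")["img"]
cv2.imwrite("pics/m2.png",np.hstack([cv2.resize(a[120:360,200:440],(400,400)),cv2.resize(b[110:390,160:440],(400,400))]))
E
```

```text
t 22.3667 pos [ 0.5927 -0.2412  0.3075] xang 1.98 z [-0.0024  0.0014 -1.    ] w -0.001 g 0.0 F [-1.4  0.1  0.3]
shift cm [ 0.05  0.03 10.75] rotvec deg [-0.08  0.14 -0.02]
```

View pics/m2.png

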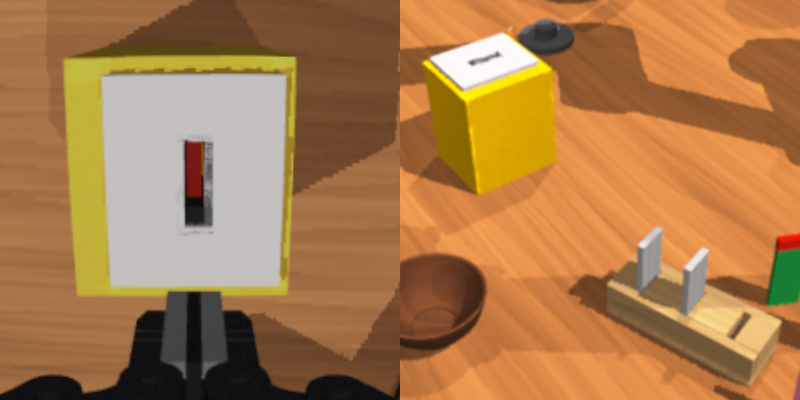

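```bash
python3 - <<'E'
from h import *
f=manip.grab_frame("wrist");i=f["img"].astype(int)
m=(i[...,2]>90)&(i[...,1]<60)&(i[...,0]<60);m[:, :300]=0;m[:,340:]=0;m[:190]=0;m[260:]=0
ys,xs=np.nonzero(m);print(xs.min(),xs.max(),ys.min(),ys.max())
for z in(.15,.13,.116,.1,.08,.06,.03,.012):
    a,b,c,d=[fish(f,p,z) for p in((xs.min(),ys.max()+1),(xs.max()+1,ys.max()+1),(xs.min(),ys.min()),(xs.max()+1,ys.min()))]
    print(z,"near x",a[0].round(4),"far x",c[0].round(4),"y",a[1].round(4),b[1].round(4),"w",(a[1]-b[1]).round(4))
E
```

```text
312 320 206 237
0.15 near x 0.5876 far x 0.6133 y -0.2379 -0.245 w 0.0071
0.13 near x 0.5819 far x 0.6094 y -0.2378 -0.2454 w 0.0076
0.116 near x 0.5779 far x 0.6067 y -0.2378 -0.2457 w 0.008
0.1 near x 0.5733 far x 0.6035 y -0.2377 -0.2461 w 0.0084
0.08 near x 0.5675 far x 0.5996 y -0.2377 -0.2465 w 0.0089
0.06 near x 0.5618 far x 0.5957 y -0.2376 -0.247 w 0.0094
0.03 near x 0.5532 far x 0.5899 y -0.2375 -0.2477 w 0.0101
0.012 near x 0.5481 far x 0.5863 y -0.2375 -0.2481 w 0.0106
```

The red top measures about z 0.106. That is below the guide walls at 0.116 and fits a blade resting on the box floor. Both good blades still stand in the rack.

```bash
python3 -c "
from plant import manip
print(manip.job_done())"
```

```text
the job is handed in; nothing more can be done
None
```

The worn blade has gone right through the slot and rests inside the yellow bank; it appears to stand upright on the box floor rather than lie flat. Both good blades still stand in the rack, and no force reading during insertion passed about 10 N; handed in at about 22 s, with no verdict returned.

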